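Close the jar tote: fold the flap over and tuck it under the lip

TASK

Close the packed jar tote with your fingertips alone: push the raised blue flap over by its outer face until it lies flat, then, still holding it down, push it on towards the orange lip so that its free edge goes in beneath the lip, home or nearly so, and stays shut when you let go. Grip nothing, keep your fingers off the flap's inner face, and leave the groceries standing around where they are.

Things in the scene. Friction and masses are not known exactly. Their poses are not given: they have to be found in the camera images.
- tote: grey plastic tote with six black-lidded jars in it, fixed to the bench; 173 x 190 mm (206 mm over the hinge ears at x about -75), 132.5 mm high to the top of its lip. Origin: on the bench under its middle; +x points from the hinge side to the lip side, z up. Outer faces at x = -90 and +83 mm. Flat, the flap's inner face is at z = 118 mm, its outer face at z = 123 mm.
- flap (a joint): fold angle of the blue flap, rad: 0 = flat on the tote (hard stop), 1.57 = upright over the hinge, more = leaning away from the lip. Starts at 1.05 to 1.55. The hinge is springy with some friction: the flap stays where it starts, but let go below about 0.8 it rises again to about 0.9; some 5 N, 70 mm from the hinge, keeps it flat. Tucked and let go it rests against the lip at 0.035.
- flap_slide (a joint): how far the flap with its hinge is pushed along the tote's +x towards the lip, m: 0 = fully back (starts 0 to 0.002), 0.022 = stop. Slides level at any fold angle with about 4 N friction and stays put. At 0 the free edge swings down 8 mm short of the lip; pushed past 0.008 while raised it would land on top of the lip. At 0.022 the tucked edge is 14 mm beneath the lip.
- hinge_mid (a point): middle of the flap's hinge axis, which runs along the tote's y; at x = -85 mm (plus flap_slide), z = 118 mm of the tote. The flap is a plate 132 mm long from this axis to its free edge, 190 mm wide; its outer face lies 5 mm off the hinge plane (the inner face is in it). Axes as the tote's.
- rib_foot (a point): middle of the foot of the orange push rib's steep side, on the flap's outer face, 95 mm from the hinge axis. The rib is 100 mm wide along y and 10 mm proud; its steep side faces the hinge, so fingertips pressing on the face behind it can push it towards the lip; the other side is a ramp ending 113 mm from the axis. Axes: x hinge to free edge, z out of the outer face.
- flap_edge (a point): middle of the flap's free edge, half-way through its 5 mm thickness; x points from hinge to free edge, y along the edge, z out of the outer face
- lip_edge (a point): middle of the inner edge of the orange retaining lip, half-way through its thickness, at x = 55 mm, z = 130 mm of the tote. The lip is a fixed ledge, 190 mm wide along y, 5 mm thick (z 127.5 to 132.5 mm), overhanging the tote from its lip-side wall; the flat flap clears its underside by 4.5 mm.
- flap_inner: pale grey inner face sheet of the flap, 115 x 170 mm: the face that ends up underneath, towards the jars; not to be touched. Origin on the hinge axis.
- jar_a: sauce jar, red with a black lid, 66 mm across, 115 mm tall, beside the tote on its left (+y of the tote); loose; origin at the centre of its underside; must stay where it stands
- can_a: food can with a green band, 68 mm across, 105 mm tall, beside the tote on its right (-y of the tote); loose; origin at the centre of its underside; must stay where it stands
- jar_b: sauce jar, red with a black lid, 66 mm across, 115 mm tall, on the right of the bench; loose; origin at the centre of its underside; must stay where it stands
- can_b: food can with a yellow band, 68 mm across, 100 mm tall, on the right of the bench; loose; origin at the centre of its underside; must stay where it stands
- drink: blue drink bottle with an orange cap, 64 mm across, 190 mm tall, on the right of the bench; loose; origin at the centre of its underside; must stay where it stands
- crackers: red cracker box, 55 x 140 x 190 mm, on the left of the bench; loose; origin at the centre of its underside; must stay where it stands
- tape_roll: roll of brown parcel tape lying flat, 90 mm across, 48 mm high, on the left of the bench; loose; origin at the centre of its underside; must stay where it stands

How it is judged:
By the outcome, as a careful person would: the job done as asked, in the order asked, and still so for the second after the job is handed in, with the robot touching nothing.
It also fails if it takes over 38 s, if anything falls off the work surface, if the arm or the gripper's body presses on something with over 40 N, if the wrist force passes 120 N, or if a joint passes its speed limit or range.

ROBOT

A 6-joint arm with a two-finger parallel gripper is mounted at the origin on the work surface. World frame = base frame: x ahead of the robot, y to its left, z up, the work surface at z = 0. Lengths are in m, angles in rad, forces in N, time in s.
With the tool pointing down it reaches from about 0.3 to 0.775 m from the base axis. Payload 14.6 kg.
Tool frame: the origin (TCP) lies midway between the tips of the shut fingers; the grasp point (between the pads) lies 19 mm behind it; z points along the fingers, y is the line along which they close (so a half turn about z gives the same grasp; the last joint's range is limited). The gripper opens to 94 mm and grips with 3 to 60 N. Pads are 16 mm wide; open, the fingers measure 119 mm over their backs; the gripper's body (75 mm by 177 mm) begins 78 mm behind the grasp point.
Start: joints at [1.094, 0.3, 1.521, -0, 1.321, -0.067], TCP at [0.219, 0.504, 0.205] pointing down, gripper open.
Joint ranges: [-3.03, 3.03], [-0.79, 2.21], [0.23, 2.52], [-1.04, 4.18], [0, 3.07], [-2.55, 2.55]. Speed limits (rad/s): [2.22, 2.22, 2.57, 3.14, 3.14, 3.14].

INTERFACE

Orientations are given as [roll, pitch, yaw] about the fixed x, y, z axes, in that order (R = Rz(yaw) Ry(pitch) Rx(roll)).
In Python, from workcell import status, cams, order, spot_in, silhouettes gives the robot as it stands.
- The arm moves only by the tool servo_tool, never from a script. Its argument "rows" is a list that holds one entry, the list of rows, each a list of 7 numbers: the opening in per cent of the stroke, from 0 (shut) to 100 (fully open), then the shift along the tool's x, y, z in m, then the turn, a rotation vector about the tool's x, y, z in degrees. In form: [[[claw, tx, ty, tz, rx, ry, rz], ...]]. A call has 1 to 10 rows; each row shifts and turns the commanded pose from where the row before left it, along the tool's axes as they then stand; what a row does not reach is not made up. A row lasts 1/10 s, in which the tool goes at most 50 mm and 8.59 degrees, less where a joint would pass 70% of its speed; a pose out of reach is approached as far as the arm can. A call with a gripper value outside its range is refused whole. The fingers move at their own pace and stop on an object; the grip force is fixed at half the most. Time passes only in rows, so rows that do not move let the fingers close. It gives the time, the measured TCP pose, the force, the opening and the grip force at its end, in the units of the state.
- status.observe(): the state, without advancing time (a new reading comes with each control period).
- cams.get_image(name): name is "side" or "top"; returns a dict with "color" (480x640x3 uint8, red, green, blue), "depth" (480x640 float32, m along the optical axis (not along the pixel's ray), 0 where there is no reading), "fx", "fy", "cx", "cy" (pixels), "view" (4x4, takes a point from world to camera coordinates). Camera axes: x right, y down, z forward; pixel columns grow to the right and rows downward; lengths in m; the calibration is good to about 2 mm. A picture is of the moment at which its call begins.
- order.sign_off(): hands the job in; it is judged then, once.
Trained networks look in the newest picture that a camera, given by its name, has taken for a name from the list of things; names that differ only in an ending like _2 or _b are one class to them, and where a whole thing is asked for, a point or a joint stands for the part that bears it (a point fixed in the world has none). Each returns a list of dicts, best first, with "p" (0 to 1); they miss things now and then, are a little off and sometimes report something else, mostly with a low value. They report only what shows in the picture. A call takes as long as a camera call.
- spot_in(label, camera): "box" ([left, top, right, bottom] in pixels, round what is visible of it).
- silhouettes(label, camera): "mask" (480x640 bool, what is visible of it) and "box" ([left, top, right, bottom] in pixels, round what is visible of it).
The state is a dict: "clock": time; "joint_pos": joint angles; "joint_vel": joint speeds; "tau": joint torques, N m; "ee_pos": TCP position; "eef_rot": TCP orientation; "force": force on the tool from outside, world axes, zero at the start; "torque": the same for the moment, N m; "opening": opening from 0.0 (shut) to 1.0 (fully open); "gripper_force": force on a finger pad.
Only numpy, scipy, OpenCV 4.12 (cv2) and the standard library are available. Lean on these libraries where they do the work, as an engineer would, in place of code of your own. Each camera call takes 0.05 s, during which the arm holds its last target. There are 200 camera calls.

## Working session

There is one attempt and no reset: what is moved stays moved. The work goes in short steps, Python scripts to look and compute and a tool call to move; the robot and the scene stay as the last step left them, time stands still between calls to the robot, and variables do not carry over. Pictures are saved under pics/ and viewed, at most 10 in all, crops included, and the job is handed in when it is done.

Besides the shell and the picture viewer there is one more tool, called after "Call:" by a JSON object that holds its "fn" and its "kwargs", one argument or row to a line. servo_tool: Moves the arm, as the interface text tells. Its arguments: {"type":"object","properties":{"rows":{"type":"array"}},"required":["rows"]}

```bash
mkdir -p pics; cat > h.py <<'E'
import numpy as np, cv2
from workcell import status, cams, order, spot_in, silhouettes
def world(im, mask):
    v,u=np.nonzero(mask&(im["depth"]>0)); d=im["depth"][v,u]
    p=np.stack([(u-im["cx"])/im["fx"]*d,(v-im["cy"])/im["fy"]*d,d,np.ones_like(d)])
    return (np.linalg.inv(im["view"])@p)[:3].T
E
python3 - <<'E'
from h import *
ims={c:cams.get_image(c) for c in("side","top")}
cv2.imwrite("pics/a.png",cv2.resize(np.hstack([ims[c]["color"][:,:,::-1] for c in ims]),(800,300)))
cv2.imwrite("pics/b.png",ims["top"]["color"][:,:,::-1])
for c in ims:
    print(c,np.linalg.inv(ims[c]["view"])[:3,3].round(2))
    for l in["tote","flap","flap_inner","rib_foot","jar_a","can_a","drink","crackers","tape_roll","can_b"]:
        for s in silhouettes(l,c)[:2]:
            w=world(ims[c],s["mask"]); 
            if len(w): print(l,round(s["p"],2),s["box"],len(w),np.median(w,0).round(3),np.percentile(w,2,0).round(3),np.percentile(w,98,0).round(3))
s=status.observe(); print(s)
E
```

```text
side [-0.37  1.07  0.95]
tote 0.92 [271.9, 250.4, 326.7, 301.9] 1681 [0.449 0.065 0.088] [0.406 0.022 0.006] [0.513 0.135 0.16 ]
flap 0.61 [291.4, 252.0, 320.5, 264.4] 217 [0.443 0.048 0.136] [0.424 0.026 0.124] [0.474 0.085 0.156]
rib_foot 0.76 [290.1, 249.4, 323.5, 264.9] 266 [0.442 0.047 0.136] [0.423 0.023 0.123] [0.476 0.09  0.16 ]
jar_a 0.84 [407.2, 202.6, 427.6, 241.2] 664 [ 0.364 -0.45   0.068] [ 0.341 -0.528  0.002] [ 0.441 -0.436  0.119]
can_a 0.87 [337.9, 254.0, 363.3, 294.0] 833 [ 0.369 -0.046  0.07 ] [ 0.349 -0.088  0.006] [ 0.408 -0.031  0.109]
can_a 0.61 [376.4, 206.6, 396.5, 232.6] 301 [ 0.49  -0.461  0.037] [ 0.475 -0.492  0.003] [ 0.532 -0.448  0.08 ]
crackers 0.81 [117.4, 276.9, 181.4, 368.3] 4153 [0.602 0.487 0.121] [0.594 0.406 0.007] [0.647 0.542 0.192]
tape_roll 0.71 [179.7, 358.8, 220.1, 398.9] 1273 [0.425 0.498 0.047] [0.397 0.451 0.005] [0.478 0.532 0.053]
can_b 0.87 [337.9, 254.0, 363.3, 294.0] 833 [ 0.369 -0.046  0.07 ] [ 0.349 -0.088  0.006] [ 0.408 -0.031  0.109]
can_b 0.61 [376.4, 206.6, 396.5, 232.6] 301 [ 0.49  -0.461  0.037] [ 0.475 -0.492  0.003] [ 
[... 1466 characters left out ...]
106]
{'clock': 1.1, 'joint_pos': array([ 1.09442661e+00,  2.99929668e-01,  1.52096939e+00, -7.96756597e-06,
        1.32072567e+00, -6.66162124e-02]), 'joint_vel': array([ 7.29831469e-05, -1.54654664e-05, -4.55335419e-04, -4.03017768e-04,
       -8.96755984e-04,  5.60228528e-04]), 'tau': array([ 1.85945035e-03, -5.31698370e+01, -3.52898741e+01,  7.08123925e-02,
        2.15986295e-02,  3.04694254e-05]), 'ee_pos': array([0.21912152, 0.50446094, 0.20544226]), 'eef_rot': array([-3.14156013e+00,  5.56722505e-06,  2.73184112e+00]), 'force': array([ 0.73988814, -0.36172331, -0.80814432]), 'torque': array([-0.00179418, -0.05132845,  0.05265395]), 'gripper_force': 0.0, 'opening': 1.0009379499019908}
```

View pics/a.png

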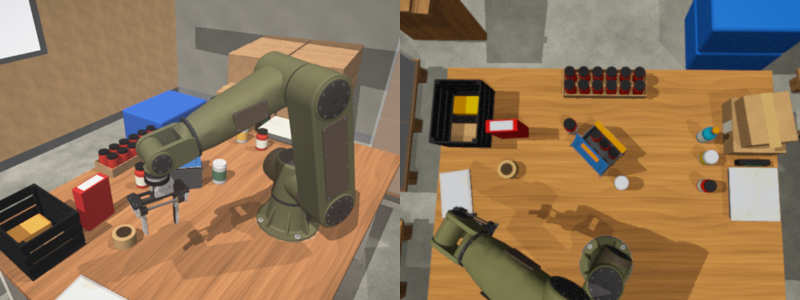

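View pics/b.png

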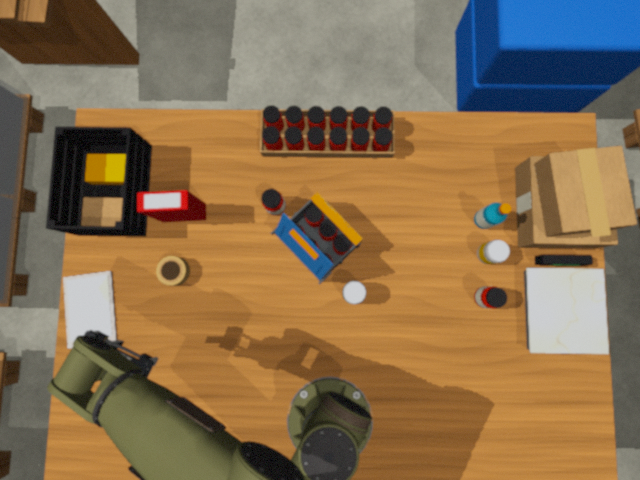

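The tote is at pixel (320,237) in the top view, with the blue flap raised at about (305,250), its orange rib at (303,246) and the lip at (338,222), facing away and to the right. I'll fit the geometry next.

```bash
cat > fit.py <<'E'
from h import *
def measure():
    im=cams.get_image("top"); hsv=cv2.cvtColor(im["color"],cv2.COLOR_RGB2HSV)
    roi=np.zeros((480,640),bool); roi[190:290,260:370]=1
    org=roi&(hsv[...,0]>10)&(hsv[...,0]<25)&(hsv[...,1]>190)&(hsv[...,2]>120)
    blue=roi&(hsv[...,0]>95)&(hsv[...,0]<120)&(hsv[...,1]>120)
    return im,org,blue
if __name__=="__main__":
    im,org,blue=measure()
    n,lab,st,ce=cv2.connectedComponentsWithStats(org.astype(np.uint8))
    for i in range(1,n):
        if st[i,4]<40: continue
        w=world(im,lab==i); r=cv2.minAreaRect(w[:,:2].astype(np.float32)*1000)
        print("org",ce[i].round(),len(w),np.median(w,0).round(4),r)
        if abs(np.median(w[:,2])-.1325)<.012:
            k=w[np.abs(w[:,2]-.1325)<.008]; r=cv2.minAreaRect(k[:,:2].astype(np.float32)*1000); print("lip",len(k),k.mean(0).round(4),r)
            e,V=np.linalg.eigh(np.cov(k[:,:2].T)); print("lip yaw(normal)",np.degrees(np.arctan2(V[1,0],V[0,0])))
    w=world(im,cv2.erode(blue.astype(np.uint8),np.ones((3,3)))>0); w=w[w[:,2]>.118]
    print("blue",len(w))
    for _ in range(4):
        c=w.mean(0); nrm=np.linalg.svd(w-c)[2][2]; nrm*=np.sign(nrm[2]) ; d=(w-c)@nrm; w=w[np.abs(d)<max(.003,2*d.std())]
    print("plane",len(w),c.round(4),nrm.round(4),d.std())
    print("yaw of outward-horizontal",np.degrees(np.arctan2(nrm[1],nrm[0])),"fold est",np.arccos(nrm[2]))
    print(np.percentile(w,[1,99],0).round(3))
    cv2.imwrite("pics/c.png",cv2.resize(im["color"][190:300,250:380,::-1],None,fx=6,fy=5.4,interpolation=2))
E
python3 fit.py
```

```text
org [336. 219.] 667 [ 0.591  -0.0146  0.1329] ((601.3092041015625, -17.65752410888672), (188.8509979248047, 48.4944953918457), 44.76681900024414)
lip 618 [ 0.5927 -0.0114  0.1332] ((594.0858764648438, -10.378173828125), (188.75723266601562, 28.34391212463379), 44.52027130126953)
lip yaw(normal) -45.09041171431583
org [304. 244.] 148 [0.5076 0.0743 0.2194] ((508.06304931640625, 74.42988586425781), (93.96343994140625, 11.185755729675293), 44.626853942871094)
blue 692
plane 691 [0.4973 0.0774 0.184 ] [-0.6451  0.6548  0.3939] 0.0010368880567276388
yaw of outward-horizontal 134.57242596891243 fold est 1.165903413076204
[[0.429 0.006 0.137]
 [0.574 0.152 0.243]]
```

View pics/c.png

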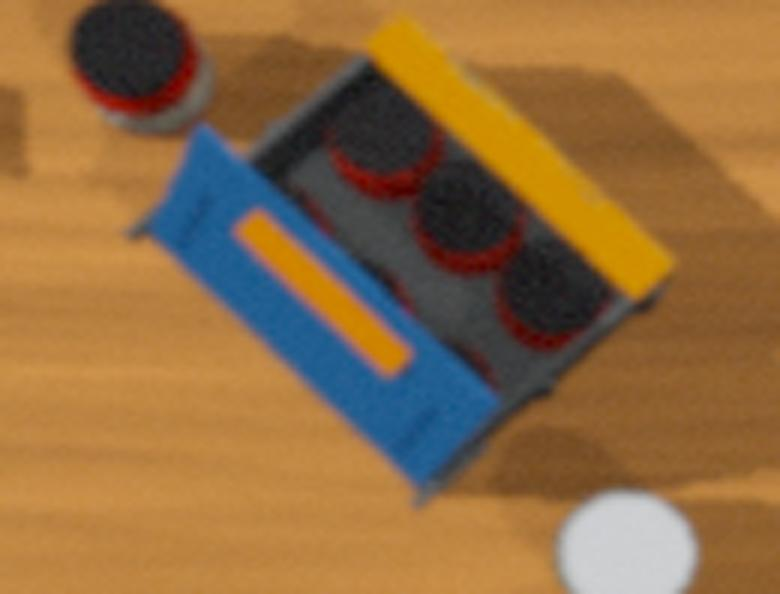

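The tote yaw is about -45.2° and its origin is about (0.545, 0.038). The fold is about 1.17 rad. I'll close the fingers and turn the tool: align it with the tote, then tilt it 35°.

Call:
{"fn": "servo_tool", "kwargs": {
  "rows": [
    [[0, 0, 0, 0, 0, 0, 7.2], [0, 0, 0, 0, 0, 0, 7.2], [0, 0, 0, 0, 0, 0, 7.3], [0, 0, 0, 0, 0, -7, 0], [0, 0, 0, 0, 0, -7, 0], [0, 0, 0, 0, 0, -7, 0], [0, 0, 0, 0, 0, -7, 0], [0, 0, 0, 0, 0, -7, 0]]
  ]
}}

```text
clock: 1.95
ee_pos: [0.219, 0.5048, 0.206]
eef_rot: [3.14, 0.615, 2.352]
force: [0.1, -0.7, 0.2]
opening: 0.355
gripper_force: 0.0
```

```bash
cat > go.py <<'E'
import sys; from h import *
from scipy.spatial.transform import Rotation as Ro
O=np.array([.5446,.038,0]); yaw=np.radians(-45.2); c,s=np.cos(yaw),np.sin(yaw)
T=np.array([[c,-s,0],[s,c,0],[0,0,1]])
def target(r,a,t,gap=0,slide=0):
    P=np.array([-.085+slide,.118])+r*np.array([np.cos(a),np.sin(a)])+(.005+gap)*np.array([-np.sin(a),np.cos(a)])
    return P-.008*np.array([np.cos(t),np.sin(t)])
def cur():
    st=status.observe(); R=Ro.from_euler("xyz",st["eef_rot"]).as_matrix(); p=T.T@(st["ee_pos"]-O); F=T.T@st["force"]; z=T.T@R[:,2]
    return st,R,p,F,z
if __name__=="__main__":
    st,R,p,F,z=cur()
    print("clock",st["clock"],"open",st["opening"],"p tote mm",(p*1e3).round(1),"F tote",F.round(1),"tilt",np.degrees(np.arctan2(z[0],-z[2])).round(1),"z",z.round(3),"tool y",(T.T@R[:,1]).round(3),"q",st["joint_pos"].round(2))
    for arg in sys.argv[1:]:
        r,a,t,g,sl=map(float,arg.split(","))
        g2=target(r/1e3,a,np.radians(t),g/1e3,sl/1e3); d=np.array([g2[0],0,g2[1]])
        print(arg,"target",(d*1e3).round(1),"tool shift mm",(R.T@T@(d-p)*1e3).round(1),"dTilt",t)
E
python3 go.py 85,1.166,35,25,0
```

```text
clock 1.95 open 0.35528794840557876 p tote mm [-560.7   97.9  206. ] F tote [ 0.6 -0.4  0.2] tilt 35.3 z [ 0.577  0.002 -0.817] tool y [-0.001  1.     0.002] q [ 1.34  0.51  1.35 -0.51  1.63  0.62]
85,1.166,35,25,0 target [-85.7   0.  203.4] tool shift mm [-386.4  -98.2  276.2] dTilt 35.0
```

Call:
{"fn": "servo_tool", "kwargs": {
  "rows": [
    [[0, -0.03, -0.0078, 0.0215, 0, 0, 0], [0, -0.03, -0.0078, 0.0215, 0, 0, 0], [0, -0.03, -0.0078, 0.0215, 0, 0, 0], [0, -0.03, -0.0078, 0.0215, 0, 0, 0], [0, -0.03, -0.0078, 0.0215, 0, 0, 0], [0, -0.03, -0.0078, 0.0215, 0, 0, 0], [0, -0.03, -0.0078, 0.0215, 0, 0, 0], [0, -0.03, -0.0078, 0.0215, 0, 0, 0], [0, -0.03, -0.0078, 0.0215, 0, 0, 0], [0, -0.03, -0.0078, 0.0215, 0, 0, 0]]
  ]
}}

```text
clock: 2.95
ee_pos: [0.4246, 0.1864, 0.2016]
eef_rot: [3.141, 0.611, 2.353]
force: [0.4, 0.8, -0.6]
opening: 0.005
gripper_force: 0.0
```

```bash
python3 go.py 85,1.166,35,25,0
```

```text
clock 2.95 open 0.0051478233674240705 p tote mm [-189.8   19.4  201.6] F tote [-0.3  0.9 -0.6] tilt 35.0 z [ 0.574  0.001 -0.819] tool y [-0.001  1.     0.   ] q [ 0.67  0.09  1.9  -0.67  1.17  0.17]
85,1.166,35,25,0 target [-85.7   0.  203.4] tool shift mm [-86.3 -19.4  58.3] dTilt 35.0
```

Call:
{"fn": "servo_tool", "kwargs": {
  "rows": [
    [[0, -0.022, -0.005, 0.015, 0, 0, 0], [0, -0.022, -0.005, 0.015, 0, 0, 0], [0, -0.022, -0.005, 0.015, 0, 0, 0], [0, -0.02, -0.0045, 0.0135, 0, 0, 0], [0, 0, 0, 0, 0, 0, 0]]
  ]
}}

```text
clock: 3.45
ee_pos: [0.4842, 0.0983, 0.203]
eef_rot: [3.141, 0.611, 2.35]
force: [-0.9, 0.4, 0.9]
opening: 0.003
gripper_force: 0.0
```

```bash
python3 - <<'E'
from h import *
for c in("top","side"):
    im=cams.get_image(c)
    if c=="top": a=cv2.resize(im["color"][170:300,240:390,::-1],(400,347))
    else: b=cv2.resize(im["color"][210:310,250:380,::-1],(400,347))
cv2.imwrite("pics/d.png",np.hstack([a,b]))
E
python3 go.py 85,1.166,35,0,0 85,1.0,32,0,0
```

```text
clock 3.55 open 0.007784724898958036 p tote mm [-8.720e+01  2.000e-01  2.028e+02] F tote [-0.7 -1.1 -0.2] tilt 35.0 z [ 0.573 -0.    -0.819] tool y [0.001 1.    0.   ] q [ 0.43  0.08  1.91 -0.68  1.03 -0.03]
85,1.166,35,0,0 target [-62.7   0.  193.5] tool shift mm [-14.8  -0.2  21.7] dTilt 35.0
85,1.0,32,0,0 target [-50.1   0.  188. ] tool shift mm [-21.9  -0.2  33.4] dTilt 32.0
```

View pics/d.png

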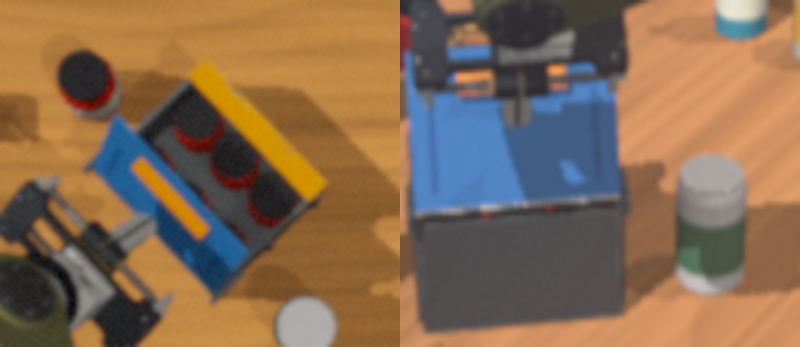

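The tip is in front of the middle of the outer face, just below the rib. Now I'll plan the arc.

```bash
cat > arc.py <<'E'
from go import *
def rows(wps,p0,t0):
    p=np.array(p0);t=t0
    for r,a,tt,g in wps:
        q=target(r/1e3,a,np.radians(tt),g/1e3); d=q-p
        X=np.array([-np.cos(np.radians(t)),-np.sin(np.radians(t))]); Z=np.array([np.sin(np.radians(t)),-np.cos(np.radians(t))])
        print((r,a,tt,g),"x %.4f z %.4f ry %.1f"%(d@X,d@Z,tt-t and -(tt-t))); p=q;t=tt
st,R,p,F,z=cur()
A=list(np.arange(1.1,-.01,-.055)); n=len(A)
w=[(84,1.166,35,12),(84,1.166,35,2)]+[(84,round(a,3),round(35-27*(1.155-a)/1.155,1),0) for a in A]
rows(w,p[[0,2]],35.0)
E
python3 arc.py
```

```text
(84, 1.166, 35, 12) x -0.0076 z 0.0120 ry 0.0
(84, 1.166, 35, 2) x -0.0053 z 0.0085 ry 0.0
(84, np.float64(1.1), np.float64(33.7), 0) x -0.0041 z 0.0062 ry 1.3
(84, np.float64(1.045), np.float64(32.4), 0) x -0.0024 z 0.0038 ry 1.3
(84, np.float64(0.99), np.float64(31.1), 0) x -0.0023 z 0.0039 ry 1.3
(84, np.float64(0.935), np.float64(29.9), 0) x -0.0021 z 0.0039 ry 1.2
(84, np.float64(0.88), np.float64(28.6), 0) x -0.0020 z 0.0040 ry 1.3
(84, np.float64(0.825), np.float64(27.3), 0) x -0.0019 z 0.0041 ry 1.3
(84, np.float64(0.77), np.float64(26.0), 0) x -0.0017 z 0.0041 ry 1.3
(84, np.float64(0.715), np.float64(24.7), 0) x -0.0016 z 0.0042 ry 1.3
(84, np.float64(0.66), np.float64(23.4), 0) x -0.0014 z 0.0042 ry 1.3
(84, np.float64(0.605), np.float64(22.1), 0) x -0.0013 z 0.0043 ry 1.3
(84, np.float64(0.55), np.float64(20.9), 0) x -0.0012 z 0.0043 ry 1.2
(84, np.float64(0.495), np.float64(19.6), 0) x -0.0010 z 0.0043 ry 1.3
(84, np.float64(0.44), np.float64(18.3), 0) x -0.0009 z 0.0044 ry 1.3
(84, np.float64(0.385), np.float64(17.0), 0) x -0.0007 z 0.0044 ry 1.3
(84, np.float64(0.33), np.float64(15.7), 0) x -0.0006 z 0.0044 ry 1.3
(84, np.float64(0.275), np.float64(14.4), 0) x -0.0004 z 0.0044 ry 1.3
(84, np.float64(0.22), np.float64(13.1), 0) x -0.0003 z 0.0044 ry 1.3
(84, np.float64(0.165), np.float64(11.9), 0) x -0.0001 z 0.0045 ry 1.2
(84, np.float64(0.11), np.float64(10.6), 0) x 0.0000 z 0.0044 ry 1.3
(84, np.float64(0.055), np.float64(9.3), 0) x 0.0002 z 0.0044 ry 1.3
(84, np.float64(0.0), np.float64(8.0), 0) x 0.0003 z 0.0044 ry 1.3
```

Call:
{"fn": "servo_tool", "kwargs": {
  "rows": [
    [[0, -0.0076, 0, 0.012, 0, 0, 0], [0, -0.0053, 0, 0.0085, 0, 0, 0], [0, -0.0041, 0, 0.0062, 0, 1.3, 0], [0, -0.0024, 0, 0.0038, 0, 1.3, 0], [0, -0.0023, 0, 0.0039, 0, 1.3, 0], [0, -0.0021, 0, 0.0039, 0, 1.2, 0], [0, -0.002, 0, 0.004, 0, 1.3, 0], [0, 0, 0, 0, 0, 0, 0]]
  ]
}}

```text
clock: 4.35
ee_pos: [0.5155, 0.0678, 0.1815]
eef_rot: [-3.141, 0.498, 2.353]
force: [-0.2, 0.7, -0.6]
opening: 0.002
gripper_force: 0.2
```

```bash
python3 fit.py | grep -A3 blue; python3 go.py 84,0.88,28.6,0,0
```

```text
blue 913
plane 861 [0.5154 0.0609 0.1837] [-0.5441  0.5511  0.6327] 0.0013681268217918435
yaw of outward-horizontal 134.6327771644156 fold est 0.8857737006397799
[[ 0.432 -0.015  0.129]
clock 4.4 open 0.005072015302586299 p tote mm [-41.9   0.3 181.6] F tote [ 0.2 -0.2  0.2] tilt 28.6 z [ 0.479 -0.001 -0.878] tool y [ 0.     1.    -0.001] q [ 0.28  0.14  1.85 -0.54  0.96 -0.23]
84,0.88,28.6,0,0 target [-42.4   0.  182.1] tool shift mm [ 0.2 -0.3 -0.6] dTilt 28.6
```

The fold follows the plan at about 0.886, so I'll continue.

Call:
{"fn": "servo_tool", "kwargs": {
  "rows": [
    [[0, -0.0019, 0, 0.0041, 0, 1.3, 0], [0, -0.0017, 0, 0.0041, 0, 1.3, 0], [0, -0.0016, 0, 0.0042, 0, 1.3, 0], [0, -0.0014, 0, 0.0042, 0, 1.3, 0], [0, -0.0013, 0, 0.0043, 0, 1.3, 0], [0, -0.0012, 0, 0.0043, 0, 1.2, 0], [0, -0.001, 0, 0.0043, 0, 1.3, 0], [0, -0.0009, 0, 0.0044, 0, 1.3, 0], [0, -0.0007, 0, 0.0044, 0, 1.3, 0], [0, -0.0006, 0, 0.0044, 0, 1.3, 0]]
  ]
}}

```text
clock: 5.4
ee_pos: [0.5348, 0.0485, 0.1475]
eef_rot: [3.142, 0.272, 2.353]
force: [-1.2, -0.2, 3.8]
opening: 0.003
gripper_force: 1.5
```

```bash
python3 go.py 84,0.33,15.7,0,0 84,0,8,0,0; python3 fit.py | grep -A3 blue; python3 - <<'E'
from h import *
im=cams.get_image("top")
cv2.imwrite("pics/e.png",cv2.resize(im["color"][180:290,250:380,::-1],(780,660))[:600])
E
```

```text
clock 5.4 open 0.0030371810131776364 p tote mm [-14.4   0.4 147.5] F tote [-0.7 -1.   3.8] tilt 15.6 z [ 0.269  0.    -0.963] tool y [-0.  1.  0.] q [ 0.13  0.25  1.76 -0.26  0.99 -0.53]
84,0.33,15.7,0,0 target [-14.9   0.  147.8] tool shift mm [ 0.4 -0.4 -0.4] dTilt 15.7
84,0,8,0,0 target [ -8.9   0.  121.9] tool shift mm [ 1.6 -0.4 26.1] dTilt 8.0
blue 674
plane 600 [0.5423 0.023  0.1562] [-0.2291  0.2336  0.945 ] 0.002086209195982443
yaw of outward-horizontal 134.4433490073811 fold est 0.33330055880159176
[[ 0.433 -0.046  0.128]
```

View pics/e.png

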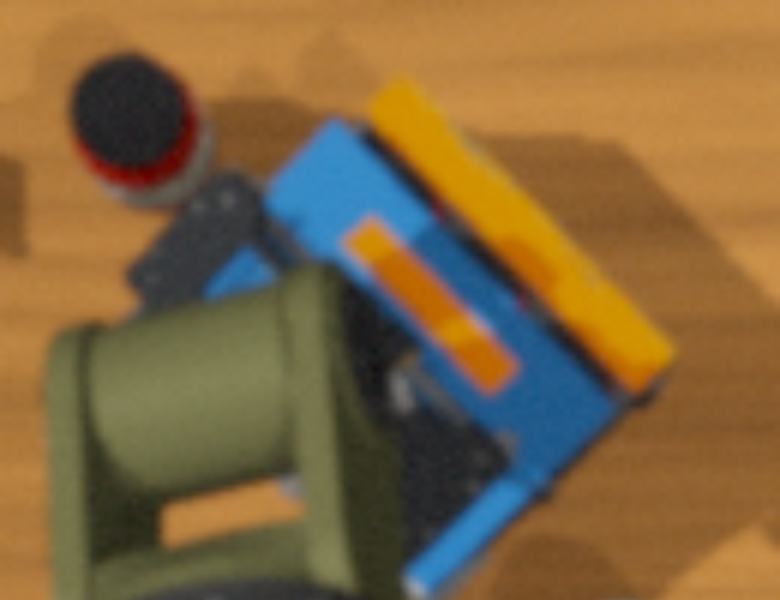

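The flap is down to about 0.33 rad, and a dark gap to the orange lip still shows around (520,280). It is short of the lip, as it should be. I'll carry on until it lies flat.

Call:
{"fn": "servo_tool", "kwargs": {
  "rows": [
    [[0, -0.0004, 0, 0.0044, 0, 1.3, 0], [0, -0.0003, 0, 0.0044, 0, 1.3, 0], [0, -0.0001, 0, 0.0045, 0, 1.2, 0], [0, 0, 0, 0.0044, 0, 1.3, 0], [0, 0.0002, 0, 0.0044, 0, 1.3, 0], [0, 0.0003, 0, 0.0044, 0, 1.3, 0], [0, 0, 0, 0.0005, 0, 0, 0], [0, 0, 0, 0, 0, 0, 0]]
  ]
}}

```text
clock: 6.3
ee_pos: [0.5395, 0.0442, 0.1226]
eef_rot: [3.14, 0.14, 2.353]
force: [-5.1, -1.0, 17.2]
opening: 0.006
gripper_force: 8.2
```

```bash
python3 go.py 84,0,8,0,0 ; python3 fit.py | grep -A3 blue
```

```text
clock 6.3 open 0.006189313421250129 p tote mm [ -8.    0.8 122.6] F tote [-2.8 -4.3 17.2] tilt 8.0 z [ 0.14   0.001 -0.99 ] tool y [-0.     1.     0.001] q [ 0.07  0.32  1.71 -0.12  1.03 -0.66]
84,0,8,0,0 target [ -8.9   0.  121.9] tool shift mm [ 1.  -0.8  0.6] dTilt 8.0
blue 416
plane 382 [0.5494 0.009  0.1229] [ 0.0056 -0.0032  1.    ] 0.0020528646226245714
yaw of outward-horizontal -30.02561016331305 fold est 0.006454530918350198
[[ 0.45  -0.054  0.119]
```

It's flat and held with about 17 N. Next I'll push level towards the lip.

Call:
{"fn": "servo_tool", "kwargs": {
  "rows": [
    [[0, -0.003, 0, 0.0004, 0, 0, 0], [0, -0.003, 0, 0.0004, 0, 0, 0], [0, -0.003, 0, 0.0004, 0, 0, 0], [0, -0.003, 0, 0.0004, 0, 0, 0], [0, -0.003, 0, 0.0004, 0, 0, 0], [0, -0.003, 0, 0.0004, 0, 0, 0], [0, -0.003, 0, 0.0004, 0, 0, 0], [0, 0, 0, 0, 0, 0, 0]]
  ]
}}

```text
clock: 7.15
ee_pos: [0.5542, 0.0294, 0.1226]
eef_rot: [3.14, 0.139, 2.353]
force: [-5.3, 1.1, 15.7]
opening: 0.004
gripper_force: 7.9
```

```bash
cat > rib.py <<'E'
from go import *; from fit import measure
im,org,blue=measure(); w=(world(im,org)-O)@T; 
k=w[(w[:,2]>.12)&(w[:,2]<.15)&(np.abs(w[:,1])<.1)]
rib=k[(k[:,0]<.052)]; print("rib x range",np.percentile(rib[:,0],[2,50,98]).round(4),len(rib),"z",np.median(rib[:,2]))
lip=k[k[:,0]>.052]; print("lip x",np.percentile(lip[:,0],[2,50,98]).round(4))
b=(world(im,blue)-O)@T; b=b[(b[:,2]>.112)&(b[:,2]<.13)&(abs(b[:,1])<.095)]; print("blue x",np.percentile(b[:,0],[2,98]).round(4),"z",np.median(b[:,2]))
E
python3 go.py; python3 rib.py
```

```text
clock 7.15 open 0.0035964895292883367 p tote mm [ 12.9   0.8 122.6] F tote [-4.5 -3.  15.7] tilt 8.0 z [ 0.139  0.001 -0.99 ] tool y [-0.     1.     0.001] q [ 0.04  0.34  1.67 -0.12  1.03 -0.69]
rib x range [0.0369 0.042  0.0466] 36 z 0.12878619669265556
lip x [0.0584 0.0716 0.0826]
blue x [-0.0551  0.0518] z 0.12280554364906204
```

The flap was carried by friction, with the slide now at about 19 mm. I'll keep on until it meets the stop.

Call:
{"fn": "servo_tool", "kwargs": {
  "rows": [
    [[0, -0.002, 0, 0.0003, 0, 0, 0], [0, -0.002, 0, 0.0003, 0, 0, 0], [0, -0.002, 0, 0.0003, 0, 0, 0], [0, 0, 0, 0, 0, 0, 0]]
  ]
}}

```text
clock: 7.6
ee_pos: [0.5582, 0.0258, 0.1225]
eef_rot: [3.14, 0.138, 2.353]
force: [-6.3, 5.1, 16.1]
opening: 0.005
gripper_force: 8.0
```

```bash
python3 go.py; python3 rib.py
```

```text
clock 7.6 open 0.004616021680873276 p tote mm [ 18.3   1.1 122.5] F tote [-8.1 -0.9 16.1] tilt 7.9 z [ 0.138  0.001 -0.99 ] tool y [-0.     1.     0.001] q [ 0.03  0.35  1.66 -0.12  1.03 -0.7 ]
rib x range [0.0422 0.0449 0.0467] 12 z 0.12790252929248225
lip x [0.0583 0.0716 0.0828]
blue x [-0.0544  0.0519] z 0.12280544762371637
```

Call:
{"fn": "servo_tool", "kwargs": {
  "rows": [
    [[0, -0.002, 0, 0.0003, 0, 0, 0], [0, -0.002, 0, 0.0003, 0, 0, 0], [0, -0.002, 0, 0.0003, 0, 0, 0], [0, 0, 0, 0, 0, 0, 0]]
  ]
}}

```text
clock: 8.05
ee_pos: [0.5624, 0.0217, 0.1223]
eef_rot: [3.14, 0.138, 2.353]
force: [-8.3, 7.6, 15.6]
opening: 0.004
gripper_force: 10.3
```

```bash
python3 go.py; python3 rib.py
```

```text
clock 8.05 open 0.003958065492215118 p tote mm [ 24.1   1.1 122.3] F tote [-11.2  -0.5  15.6] tilt 7.9 z [ 0.137  0.001 -0.991] tool y [-0.     1.     0.001] q [ 0.02  0.36  1.65 -0.11  1.04 -0.71]Traceback (most recent call last):
  File "rib.py", line 4, in <module>
    rib=k[(k[:,0]<.052)]; print("rib x range",np.percentile(rib[:,0],[2,50,98]).round(4),len(rib),"z",np.median(rib[:,2]))
                                              ~~~~~~~~~~~~~^^^^^^^^^^^^^^^^^^^^
    return _quantile_unchecked(
        a, q, axis, out, overwrite_input, method, keepdims, weights)
    return _ureduce(a,
                    func=_quantile_ureduce_func,
    ...<5 lines>...
                    overwrite_input=overwrite_input,
                    method=method)
    r = func(a, **kwargs)
    result = _quantile(arr,
                       quantiles=q,
    ...<2 lines>...
                       out=out,
                       weights=wgt)
    slices_having_nans = np.isnan(arr[-1, ...])
                                  ~~~^^^^^^^^^
IndexError: index -1 is out of bounds for axis 0 with size 0
```

Touching the rib at about the expected place (front edge at 32 mm). I'll press 2 mm more to make sure it's home, then back off a little and lift.

Call:
{"fn": "servo_tool", "kwargs": {
  "rows": [
    [[0, -0.001, 0, 0.0001, 0, 0, 0], [0, -0.001, 0, 0.0001, 0, 0, 0], [0, 0, 0, 0, 0, 0, 0]]
  ]
}}

```text
clock: 8.4
ee_pos: [0.5626, 0.0214, 0.1219]
eef_rot: [3.141, 0.134, 2.353]
force: [-15.1, 15.8, 18.5]
opening: 0.005
gripper_force: 14.1
```

It hit a hard stop: 22 N of push gave only 0.4 mm of travel. Releasing.

Call:
{"fn": "servo_tool", "kwargs": {
  "rows": [
    [[0, 0.001, 0, -0.001, 0, 0, 0], [0, 0.0005, 0, -0.002, 0, 0, 0], [0, 0.0005, 0, -0.003, 0, 0, 0], [0, 0, 0, -0.005, 0, 0, 0], [0, 0, 0, -0.02, 0, 0, 0], [0, 0, 0, -0.03, 0, 0, 0], [0, 0.02, 0, -0.03, 0, 0, 0], [0, 0.03, 0, -0.03, 0, 0, 0], [0, 0.04, 0, -0.02, 0, 0, 0], [0, 0.04, 0, -0.02, 0, 0, 0]]
  ]
}}

```text
clock: 9.4
ee_pos: [0.4547, 0.1284, 0.2634]
eef_rot: [3.141, 0.14, 2.352]
force: [-0.0, 0.1, -0.5]
opening: 0.006
gripper_force: 0.0
```

Call:
{"fn": "servo_tool", "kwargs": {
  "rows": [
    [[0, 0.04, 0, -0.01, 0, 0, 0], [0, 0.04, 0, -0.01, 0, 0, 0], [0, 0.04, 0, 0, 0, 0, 0], [0, 0.04, 0, 0, 0, 0, 0], [0, 0.04, 0, 0, 0, 0, 0], [0, 0, 0, 0, 0, 0, 0]]
  ]
}}

```text
clock: 10.0
ee_pos: [0.3118, 0.2723, 0.2542]
eef_rot: [-3.141, 0.139, 2.357]
force: [-0.1, 0.0, -0.8]
opening: 0.004
gripper_force: 0.0
```

```bash
python3 go.py; python3 rib.py; python3 fit.py | grep -A2 plane; python3 - <<'E'
from h import *
im=cams.get_image("top"); a=cv2.resize(im["color"][170:310,240:380,::-1],(400,400))
im=cams.get_image("side"); b=cv2.resize(im["color"][220:310,250:380,::-1],(400,400))
cv2.imwrite("pics/f.png",np.hstack([a,b]))
E
```

```text
clock 10.0 open 0.00427206362936228 p tote mm [-3.303e+02 -1.000e-01  2.542e+02] F tote [-0.1 -0.1 -0.8] tilt 8.0 z [ 0.138 -0.    -0.99 ] tool y [-0.004  1.    -0.001] q [ 0.72 -0.05  1.8  -0.14  1.38 -0.04]
rib x range [0.0353 0.041  0.0461] 119 z 0.1336633658209867
lip x [0.0594 0.0708 0.0825]
blue x [-0.0559  0.047 ] z 0.12554145734223776
plane 1705 [0.5368 0.0431 0.1259] [-0.0252  0.0248  0.9994] 0.0021274855164205623
yaw of outward-horizontal 135.49044043983014 fold est 0.03538491667294601
[[ 0.453 -0.047  0.121]
```

View pics/f.png

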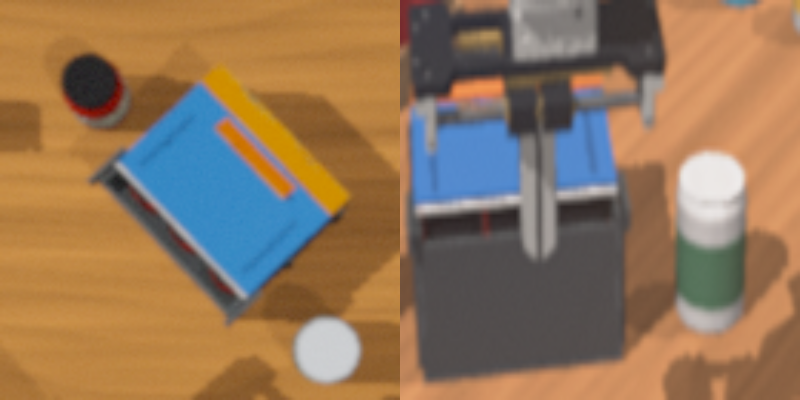

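The flap now rests at 0.035 rad with its edge under the lip around (275,140). Jar_a and can_a haven't moved, and the arm is clear. Rib to lip spacing fits a slide close to 20 mm or more.

```bash
python3 -c "
from workcell import order
print(order.sign_off())"
```

```text
the job is handed in; nothing more can be done
None
```

The flap is shut: its free edge is tucked under the lip and it was pushed to the stop. After release it stayed at about 0.035 rad, jar_a and can_a beside the tote hadn't moved, and the job is handed in.

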